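# Wedge up the plate-setting tray

## Robot

A 6-joint arm with a two-finger parallel gripper is mounted at the origin on a cart in front of the work surface, level with it; the furniture and walls round the work are solid. World frame = base frame: x ahead of the robot, y to its left, z up, the work surface at z = 0. Lengths are in m, angles in rad, forces in N, time in s.
With the tool pointing down it reaches from about 0.4 to 0.825 m from the base axis. Payload 7 kg.
Tool frame: the origin (TCP) lies between the finger pads; the fingertips stand 25 mm ahead of it and the grasp point (between the pads) lies 6 mm ahead of it (bot.tcp_to_tips is the distance from the TCP to the fingertips, in m); x points along the fingers, y is the direction in which the jaws open and shut, and the axes are right-handed (so a half turn about x gives the same grasp; the last joint's range is limited). The gripper opens to 88 mm and grips with 3 to 60 N. Pads are 19 mm wide; open, the fingers measure 130 mm over their backs; the gripper's body (78 mm by 193 mm) begins 47 mm behind the grasp point.
Start: joints at [-0.843, 0.359, 0.012, 0, -1.224, -0.288], TCP at [0.287, -0.611, 0.252] pointing down, gripper open.
Joint ranges: [-3.07, 3.07], [-1.43, 2.12], [-1.02, 1.25], [-3.03, 1.67], [-3.05, -0], [-3.03, 3.03]. Speed limits (rad/s): [2.39, 2.39, 3.01, 3.14, 3.14, 3.14].

## Interface

Orientations are given as a unit quaternion [x, y, z, w].
In Python, from cell import bot, optics gives the robot as it stands. The module is installed in compiled form; this text tells all that it offers.
- The arm moves only by the shell command python3 -m jog 'ROWS' [FORCE]. ROWS is JSON, a list of rows, each an object with "angular": the turn, a rotation vector about the tool's x, y, z in rad, a list of three; "delta_pos": the shift along the tool's x, y, z in mm, a list of three; "jaw": the opening, from 0 (shut) to 1 (fully open). A call has 1 to 10 rows; each row shifts and turns the commanded pose from where the row before left it, along the tool's axes as they then stand; what a row does not reach is not made up. A row lasts 1/10 s, in which the tool goes at most 50 mm and 8.59 degrees, less where a joint would pass 70% of its speed; a pose out of reach is approached as far as the arm can. A call with a gripper value outside its range is refused whole. The fingers move at their own pace and stop on an object; FORCE is the grip in N (left out, the last holds). Time passes only in rows, so rows that do not move let the fingers close. It gives the time, the measured TCP pose, the force and the opening at its end, in the units of the state.
- bot.get_state(): the state, without advancing time (a new reading comes with each control period).
- optics.capture(name): name is "side" or "top"; returns (picture, depth): 400x640x3 uint8, red, green, blue; 400x640 float32, m along the optical axis (not along the pixel's ray), 0 where there is no reading.
- optics.camera_model(name): a dict with "K" (3x3 intrinsics, pixels), "R" (3x3) and "t" (3): a world point X has camera coordinates R X + t. Camera axes: x right, y down, z forward; pixel columns grow to the right and rows downward; lengths in m; the calibration is good to about 2 mm. A picture is of the moment at which its call begins. camera_model takes no time and is no camera call.
- bot.hand_in(): hands the job in, once; it reports no verdict.
Trained networks look in the newest picture that a camera, given by its name, has taken for a name from the list of things; names that differ only in an ending like _2 or _b are one class to them, and where a whole thing is asked for, a point or a joint stands for the part that bears it (a point fixed in the world has none). Each returns a list of dicts, best first, with "confidence" (0 to 1); they miss things now and then, are a little off and sometimes report something else, mostly with a low value. They report only what shows in the picture. A call takes as long as a camera call. They do not tell look-alikes from the thing itself.
- optics.spot_in(camera, query): "at" ([row, column] as shares, 0 to 1, of the picture: columns of its width, rows of its height, amid what is visible of it).
- optics.outline_of(camera, query): "region" (400x640 bool, what is visible of it) and "at" ([row, column] as shares, 0 to 1, of the picture: columns of its width, rows of its height, amid what is visible of it).
The state is a dict: "time": time; "joints": joint angles; "joint_vel": joint speeds; "tau": joint torques, N m; "eef_pos": TCP position; "tool_rot": TCP orientation; "contact_force": force on the tool from outside, world axes, zero at the start; "wrist_torque": the same for the moment, N m; "gripper_width": finger opening in m.
Only numpy, scipy, OpenCV 4.12 (cv2) and the standard library are available. Lean on these libraries where they do the work, as an engineer would, in place of code of your own. Each camera call takes 0.05 s, during which the arm holds its last target.

## Task

Pick up the yellow wedge by its grip fin, slide it nose first and flat on the worktop into the guide channel of the tray stand, and push it in until the tray's front bar just lifts off its two rubber rests, by about 5 mm (the bar then stands over the red line on the wedge). Lift the tray with the wedge alone: do not touch the stand or the tray with the gripper, keep the petri dish on the tray, and leave the beaker, the brown bottle and the timer where they are. Finish while still gripping the wedge by its fin and holding it in place under the tray, so that a colleague can adjust the rests.

Things in the scene. Friction and masses are not known exactly. Their poses are not given: they have to be found in the camera images.
- wedge: Loose yellow wedge, 110 x 32 mm, 140 g, flat on the worktop. Origin: centre of its underside; +x to the nose. Nose at x=+55 mm, 4 mm thick; top rises backwards 1 in 4 to 24 mm at x=-25, then level to the back at x=-55. Upright ribbed grip fin at x=-40 mm: 28 mm long (x), 14 thick (y), from 24 to 70 mm up. Red line across the slope at x=+3 mm (52 from the nose).
- wedge_nose (a point): Point on the wedge: middle of the nose end at the level of the underside (x=+55 mm in the wedge's frame); axes as the wedge.
- wedge_grip (a point): Point on the wedge: centre of the grip fin, 50 mm above the underside, 95 mm behind the nose; grip it across the 14 mm thickness (the wedge's y). Axes as the wedge.
- stand: Fixed aluminium stand, 124 mm wide (y), x=-49 to +145 mm. Origin: on the worktop under the tray's front edge, mid-width; +x: the way the wedge is pushed in. Two rails 10 mm high and 10 wide form an open-topped channel 36 mm wide at y=0, straight from x=-30 to +102 mm, flared in front to -49; the wedge slides in it on the worktop. Rubber rests at x=16, y=+-48 mm. Tray hinge at x=138, 15 mm up.
- guide_mouth (a point): Point on the stand: front end of the straight channel, on its middle line at worktop level (x=-30 mm in the stand's frame); axes as the stand.
- tray_lip (a point): Point on the tray: underside of the round steel bar (8 mm thick, along y) at its front edge, mid-width; tray down, it lies at x=+4 mm in the stand's frame, 12 mm above the worktop. The wedge goes under this bar: it first touches it with the nose about 35 mm past the stand's origin, and each 4 mm further lifts it 1 mm.
- tray_middle (a point): Point on the tray: middle of its upper face, 17 mm above the worktop with the tray down. The tray is a white plate with a blue rim, 132 mm deep and 104 mm wide, 24 mm above the worktop at its rim, about 0.6 kg.
- tray (a joint): Tilt of the tray about the hinge at its far edge, in rad: 0 = lying on its rests, growing as the front bar rises; 0.037 = bar raised by 5 mm (the bar is 134 mm from the hinge). It moves freely and falls back by its own weight.
- dish: Closed petri dish with a pale filling, 91 mm across, 17 mm high, lying loose on the tray inside the rim. Origin: centre of its underside.
- beaker: Clear empty 100 ml beaker, 54 mm across, 71 mm high, loose on the worktop; leave alone. Origin: centre of its underside.
- stain_bottle: Brown bottle with a black screw cap, 54 mm across, 104 mm high, loose on the worktop; leave alone. Origin: centre of its underside.
- timer: White digital timer lying on its back, 70 x 64 mm, 17 mm high, loose on the worktop; leave alone. Origin: centre of its underside.
Mind the look-alikes: they are no part of the job. Of the things that look like the wedge, take the one that is farthest from the robot's base at the start. Leave any orange or purple look-alike of the dish alone.

How it is judged:
On the way:
1. the wedge's nose is in the straight part of the guide channel, wedge flat and in line, the tray still down on its rests (x of wedge_nose in the frame of stand between -0.026 and 0.045 m and value of joint tray below 0.005 rad and y of wedge_nose in the frame of stand between -0.005 and 0.005 m and angle between the x axis of wedge and the x axis of stand, either way round below 0.1 rad and height (world z) of wedge below 0.006 m and angle between wedge's own z axis and vertical below 0.08 rad), for 0.1 s.
At the end, for the whole second after the job is handed in: Tray at rest, front bar raised 1.8 to 9 mm (0.013 to 0.068 rad), carried by the wedge: flat on the worktop (6 mm), in line with the channel (5 mm, 0.1 rad), nose over 35 mm in, at rest, gripped over 4 N within 22 mm of the fin's centre; dish within 15 mm of the tray's middle (value of joint tray between 0.013 and 0.068 rad and velocity of joint tray between -0.05 and 0.05 rad/s and y of wedge_nose in the frame of stand between -0.005 and 0.005 m and angle between the x axis of wedge and the x axis of stand, either way round below 0.1 rad and height (world z) of wedge below 0.006 m and angle between wedge's own z axis and vertical below 0.08 rad and x of wedge_nose in the frame of stand above 0.035 m and contact force between wedge and stand above 0.5 N and contact force between the fingers and wedge above 4 N and horizontal distance between the grasp point and wedge_grip below 0.022 m and linear speed of wedge below 0.01 m/s and distance between dish and tray_middle below 0.015 m); the arm keeps its last pose, push and grip.
It fails at once if the gripper or arm pushes on the stand or tray (over 2 N) (contact force between any of the fingers, the arm and stand above 2 N).
It fails at once if the dish leaves its place on the tray (over 30 mm) (distance between dish and tray_middle above 0.03 m).
It fails at once if the beaker, bottle or timer is moved by more than 20 mm (distance of any of beaker, stain_bottle, timer from where it was at the start of the episode above 0.02 m).
It also fails if it takes over 54 s, if anything falls off the work surface, if the arm or the gripper's body presses on something with over 40 N, if the wrist force passes 120 N, or if a joint passes its speed limit or range.

## Working session

There is one attempt and no reset: what is moved stays moved. The work goes in short steps, Python scripts to look and compute and a shell command to move; the robot and the scene stay as the last step left them, time stands still between calls to the robot, and variables do not carry over. Pictures are saved under pics/ and viewed, and the job is handed in when it is done.

```bash
mkdir -p pics
python3 - <<'E'
from cell import bot, optics
import cv2, numpy as np
print(bot.get_state())
for n in ("side","top"):
    p,d=optics.capture(n); cv2.imwrite(f"pics/{n}0.png",p[:,:,::-1]); np.savez(f"{n}0.npz",p=p,d=d)
    m=optics.camera_model(n); print(n,m)
    for q in ("wedge","stand","tray","dish","beaker","stain_bottle","timer"):
        for r in optics.outline_of(n,q): print(n,q,round(r["confidence"],2),np.round([r["at"][0]*400,r["at"][1]*640]),r["region"].sum())
E
```

```text
{'time': 0.0, 'joints': array([-8.42944436e-01,  3.59377369e-01,  1.10648005e-02, -3.26047540e-04,
       -1.22411867e+00, -2.88104829e-01]), 'joint_vel': array([ 0.00058462, -0.00144363, -0.00133541,  0.00085675,  0.00010872,
       -0.00074457]), 'tau': array([ 4.85823675e-04, -5.82714200e+01,  2.93064612e+01,  6.99748233e+00,
        6.93586378e-03, -1.56536134e-04]), 'eef_pos': array([ 0.28713689, -0.61038559,  0.25063575]), 'tool_rot': array([-0.15362825,  0.690278  ,  0.15474377,  0.68990508]), 'contact_force': array([-0.27308811, -0.38630157,  0.29404608]), 'wrist_torque': array([-0.03650205,  0.00542502,  0.02329558]), 'gripper_width': 0.08756840554538754}
side {'K': array([[516.7377452 ,   0.        , 327.02857804],
       [  0.        , 516.7377452 , 196.8219315 ],
       [  0.        ,   0.        ,   1.        ]]), 'R': array([[-0.99217769,  0.12422595, -0.0123024 ],
       [ 0.11472186,  0.86851597, -0.48220214],
       [-0.04921719, -0.47984156, -0.8759736 ]]), 't': array([ 0.57469034, -0.1365645 ,  1.64429804])}
side wedge 0.87 [122. 355.] 403
side wedge 0.69 [233. 414
[... 308 characters left out ...]
.72 [288. 400.] 607
top {'K': array([[514.56227062,   0.        , 323.694183  ],
       [  0.        , 514.56227062, 198.18517119],
       [  0.        ,   0.        ,   1.        ]]), 'R': array([[-0.00663132, -0.9998178 , -0.0178996 ],
       [-0.98884242,  0.00922032, -0.14867973],
       [ 0.14881768,  0.01671394, -0.98872339]]), 't': array([0.12280209, 0.56037965, 1.25735209])}
top wedge 0.79 [231. 442.] 577
top wedge 0.75 [277. 273.] 537
top stand 0.66 [175. 306.] 1508
top tray 0.75 [175. 317.] 1169
top dish 0.96 [177. 256.] 922
top dish 0.93 [180. 375.] 969
top dish 0.82 [156. 313.] 920
top beaker 0.6 [166. 423.] 441
top stain_bottle 0.81 [199. 206.] 506
top timer 0.85 [251. 214.] 718
```

Run:
```python
import cv2
for n,(r0,r1,c0,c1) in dict(top=(120,320,160,480),side=(90,340,220,500)).items():
    i=cv2.imread(f"pics/{n}0.png")[r0:r1,c0:c1]; s=2.4 if n=="top" else 2.4
    cv2.imwrite(f"pics/{n}0z.png",cv2.resize(i,None,fx=s,fy=s,interpolation=cv2.INTER_CUBIC))
```

```text
(no output)
```

View pics/top0.png

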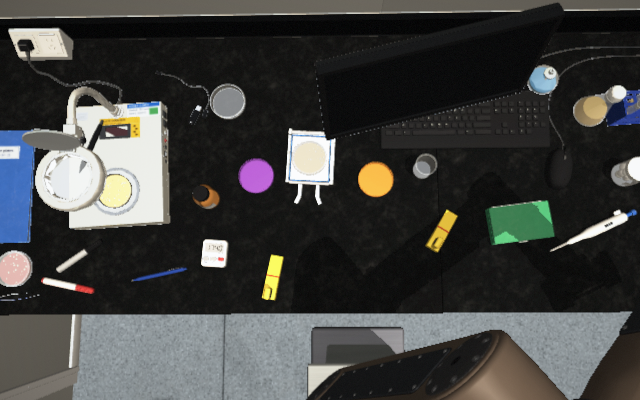

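View pics/top0z.png

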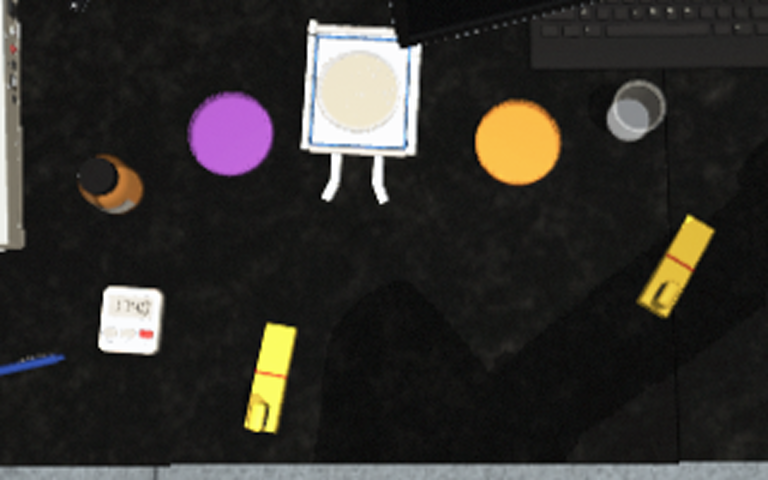

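View pics/side0z.png

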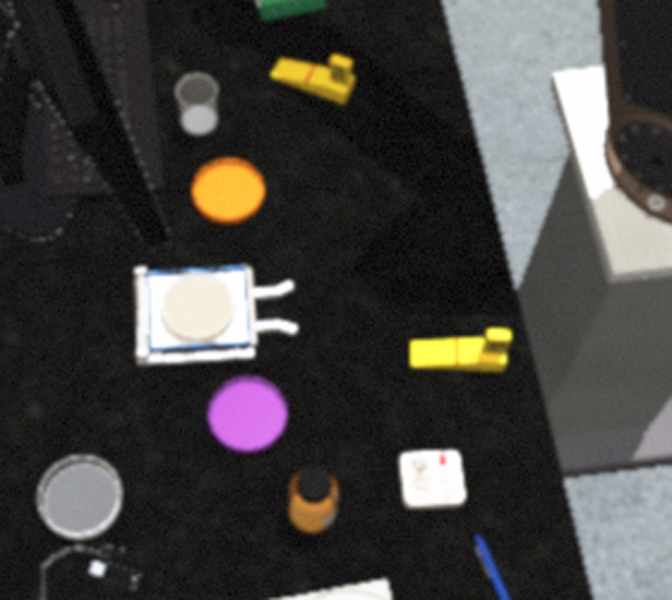

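The top picture shows two yellow wedges: one at about px (273,277), the other at (441,231). The tray stand is at (311,165), with its channel legs toward the robot. The purple and orange look-alikes of the dish lie on either side of it. Next I'll fit models to the silhouettes.

```bash
cat > h.py <<'E'
import numpy as np, cv2
from scipy.optimize import minimize
from cell import bot, optics
def proj(n,X):
    m=optics.camera_model(n); c=np.asarray(X)@m["R"].T+m["t"]; u=c@m["K"].T; return u[:,:2]/u[:,2:]
def depr(n,d,rr,cc):
    m=optics.camera_model(n); z=d[rr,cc]; k=m["K"]
    c=np.stack([(cc-k[0,2])/k[0,0]*z,(rr-k[1,2])/k[1,1]*z,z],1); return (c-m["t"])@m["R"]
def ray(n,px,z):
    m=optics.camera_model(n); r=m["R"].T@np.linalg.inv(m["K"])@[px[0],px[1],1]; o=-m["R"].T@m["t"]
    return o+r*(z-o[2])/r[2]
def wparts():
    body=[(x,y,z) for y in(-.016,.016) for x,z in((.055,0),(.055,.004),(-.025,.024),(-.055,.024),(-.055,0))]
    fin=[(x,y,z) for x in(-.054,-.026) for y in(-.007,.007) for z in(.02,.07)]
    return [np.array(body),np.array(fin)]
def place(P,p): 
    c,s=np.cos(p[2]),np.sin(p[2]); R=np.array([[c,-s,0],[s,c,0],[0,0,1]]); return P@R.T+[p[0],p[1],p[3] if len(p)>3 else 0]
S=8
def render(n,parts,p,box):
    r0,r1,c0,c1=box; im=np.zeros(((r1-r0)*S,(c1-c0)*S),np.uint8)
    for P in parts:
        u=(proj(n,place(P,p))-[c0-.5,r0-.5])*S
        cv2.fillConvexPoly(im,cv2.convexHull(u.astype(np.float32)).round().astype(np.int32),255)
    return cv2.resize(im,None,fx=1/S,fy=1/S,interpolation=cv2.INTER_AREA)/255.
def fit(masks,parts,p0):
    boxes={}
    for n,m in masks.items():
        r,c=np.nonzero(m); boxes[n]=(max(r.min()-12,0),min(r.max()+13,400),max(c.min()-12,0),min(c.max()+13,640))
    def cost(p): return sum(((render(n,parts,p,b)-masks[n][b[0]:b[1],b[2]:b[3]])**2).sum() for n,b in boxes.items())
    best=None
    for dy in(-.1,0,.1):
        s=np.array([p0]*4,float); s[0,2]+=dy; s[1,0]+=.008; s[2,1]+=.008; s[3,2]+=.15+dy
        r=minimize(cost,p0,method="Nelder-Mead",options=dict(initial_simplex=s,xatol=1e-4,fatol=.05,maxiter=400))
        if best is None or r.fun<best.fun: best=r
    return best
def yellow(p,lo=60):
    h=cv2.cvtColor(p,cv2.COLOR_RGB2HSV); return cv2.inRange(h,(22,110,lo),(34,255,255))>0
def comp(m,px,rad=45):
    k,l,st,ce=cv2.connectedComponentsWithStats(m.astype(np.uint8)); 
    i=[j for j in range(1,k) if np.hypot(*(ce[j]-px))<rad and st[j,4]>15]; return np.isin(l,i)
E
python3 - <<'E'
from h import *
D={n:np.load(f"{n}0.npz") for n in("side","top")}
for nm,pt,ps in(("left",(273,277),(414,233)),("right",(442,231),(355,122))):
    ms={}
    for n,px in(("top",pt),("side",ps)):
        m=comp(yellow(D[n]["p"]),px); r,c=np.nonzero(m); X=depr(n,D[n]["d"],r,c)
        X=X[D[n]["d"][r,c]>0]; print(nm,n,m.sum(),np.median(X,0).round(3),X[:,2].max().round(3)); ms[n]=m
    q=ray("top",pt,.02)
    # nose direction: in picture, up = +x
    yaw={"left":-.15,"right":-.5}[nm]
    for sel in(("top","side"),("top",),("side",)):
        f=fit({k:ms[k] for k in sel},wparts(),[q[0],q[1],yaw]); print(nm,sel,f.x.round(4),f.fun, np.hypot(*f.x[:2]).round(3))
# stand
for n,b in(("top",(120,215,270,345)),("side",(185,245,270,350))):
    p=D[n]["p"][b[0]:b[1],b[2]:b[3]]; w=(p.min(2)>140); r,c=np.nonzero(w); X=depr(n,D[n]["d"],r+b[0],c+b[2]); print(n,np.median(X,0).round(3),np.percentile(X,[2,98],axis=0).round(3))
    i=cv2.resize(p[:,:,::-1],None,fx=8,fy=8,interpolation=cv2.INTER_CUBIC); cv2.imwrite(f"pics/{n}_st.png",i[:600,:800])
E
```

```text
left top 621 [0.363 0.249 0.017] 0.076
left side 648 [0.358 0.253 0.014] 0.075
left ('top', 'side') [ 0.3668  0.2496 -0.1842] 144.51869281045754 0.444
left ('top',) [ 0.3665  0.2503 -0.1781] 48.972072279892345 0.444
left ('side',) [ 0.3686  0.2478 -0.1585] 83.0568242983468 0.444
right top 576 [ 0.476 -0.18   0.015] 0.073
right side 472 [ 0.468 -0.171  0.015] 0.074
right ('top', 'side') [ 0.4813 -0.183  -0.5568] 138.92133794694348 0.515Traceback (most recent call last):
  File "<stdin>", line 12, in <module>
  File "h.py", line 33, in fit
    r=minimize(cost,p0,method="Nelder-Mead",options=dict(initial_simplex=s,xatol=1e-4,fatol=.05,maxiter=400))
    res = _minimize_neldermead(fun, x0, args, callback, bounds=bounds,
                               **options)
    fsim[k] = func(sim[k])
              ~~~~^^^^^^^^
    fx = function(np.copy(x), *(wrapper_args + args))
  File "h.py", line 29, in cost
    def cost(p): return sum(((render(n,parts,p,b)-masks[n][b[0]:b[1],b[2]:b[3]])**2).sum() for n,b in boxes.items())
                        ~~~^^^^^^^^^^^^^^^^^^^^^^^^^^^^^^^^^^^^^^^^^^^^^^^^^^^^^^^^^^^^^^^^^^^^^^^^^^^^^^^^^^^^^^^^^
  File "h.py", line 29, in <genexpr>
    def cost(p): return sum(((render(n,parts,p,b)-masks[n][b[0]:b[1],b[2]:b[3]])**2).sum() for n,b in boxes.items())
                              ~~~~~~^^^^^^^^^^^^^
  File "h.py", line 22, in render
    u=(proj(n,place(P,p))-[c0-.5,r0-.5])*S
       ~~~~^^^^^^^^^^^^^^
  File "h.py", line 5, in proj
    m=optics.camera_model(n); c=np.asarray(X)@m["R"].T+m["t"]; u=c@m["K"].T; return u[:,:2]/u[:,2:]
ValueError: time passes only in moves, steps and waits
```

The right-hand wedge is the farther one, at 0.515 m against 0.444 m. Camera_model refuses to be called that often, so I'll cache the models and then fit the stand.

View pics/top_st.png

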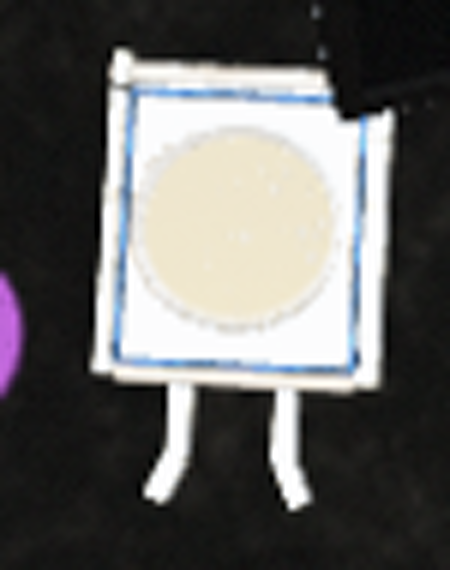

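View pics/side_st.png

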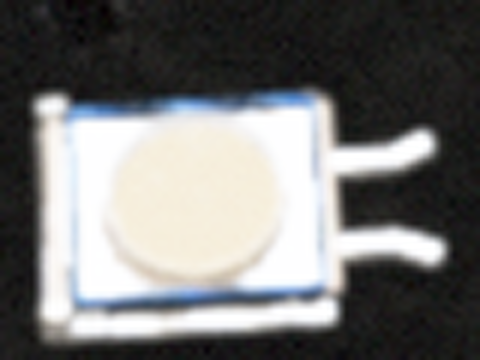

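View pics/top_wm.png

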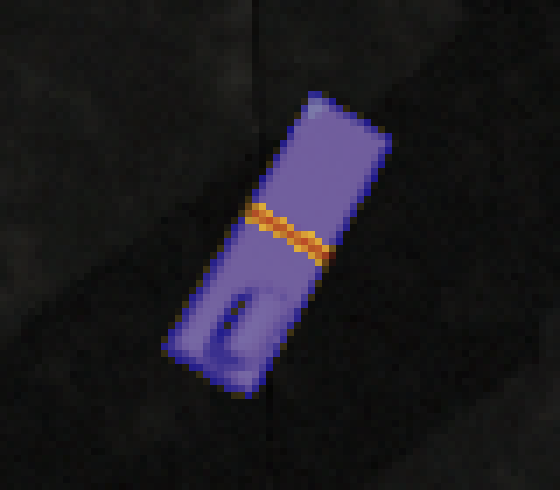

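View pics/side_wm.png

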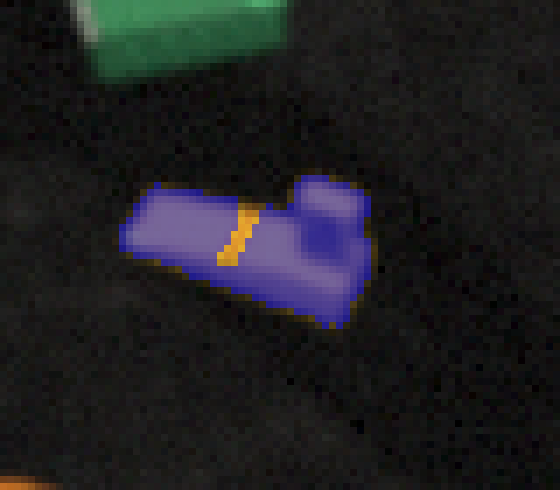

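The overlays match the right-hand wedge well, with both cameras within 2 mm of each other. Now I'll get the stand's axis from the rim and the rails.

```bash
cat > st.py <<'E'
from h import *
def rails(n,p,rows=None):
    pass
E
python3 - <<'E'
from h import *
D={n:np.load(f"{n}0.npz") for n in("side","top")}
def linefit(P):
    P=np.array(P); 
    for _ in range(3):
        a=np.polyfit(P[:,0],P[:,1],1); r=P[:,1]-np.polyval(a,P[:,0]); P=P[abs(r)<max(2*r.std(),.0008)]
    return a, r.std(), len(P),P[:,0].min(),P[:,0].max()
for n in("top","side"):
    p=D[n]["p"].astype(float)
    b={"top":(120,215,270,345),"side":(185,245,270,350)}[n]
    blue=np.clip(p[:,:,2]-p[:,:,0]-25,0,None)
    g=p.min(2)
    rim={0:[],1:[]}; 
    # sample world-aligned: gather blue pixels -> world at z=.024
    r,c=np.nonzero(blue[b[0]:b[1],b[2]:b[3]]>0); r+=b[0]; c+=b[2]
    W=np.array([ray(n,(cc,rr),.024) for rr,cc in zip(r,c)]); wt=blue[r,c]
    print(n,"blue",len(r),W.min(0),W.max(0))
    np.savez(f"blue_{n}.npz",W=W,wt=wt)
    # side rims: |y-yc|>.035, weighted centroid per x-bin
    ym=np.average(W[:,1],weights=wt)
    for s in(1,-1):
        k=(s*(W[:,1]-ym)>.038)&(W[:,0]>.615)&(W[:,0]<.72); P=[]
        for xb in np.arange(.615,.72,.003):
            j=k&(W[:,0]>=xb)&(W[:,0]<xb+.003)
            if wt[j].sum()>30: P.append(np.average(W[j,:2],axis=0,weights=wt[j]))
        if len(P)>5: a,sd,k2,x0,x1=linefit(P); print("rim",s,"slope",a[0].round(4),"y at .6",np.polyval(a,.6).round(4),sd.round(4),k2,x0.round(3),x1.round(3))
    # rails: white px at z=.01
    r,c=np.nonzero(g[b[0]:b[1],b[2]:b[3]]>60); r+=b[0]; c+=b[2]
    W=np.array([ray(n,(cc,rr),.01) for rr,cc in zip(r,c)]); wt=g[r,c]
    for xb in np.arange(.535,.61,.004):
        j=(W[:,0]>=xb)&(W[:,0]<xb+.004)
        o=[]
        for s in(1,-1):
            q=j&(s*(W[:,1]-ym)>0)
            if wt[q].sum()>200: o+= [np.average(W[q,1],weights=wt[q]).round(4), q.sum()]
        print(n,xb.round(3),o)
E
```

```text
top blue 247 [0.60628738 0.10116325 0.024     ] [0.73479516 0.25730788 0.024     ]
rim 1 slope -0.0659 y at .6 0.2099 0.0005 30 0.623 0.719
rim -1 slope -0.0633 y at .6 0.108 0.0005 35 0.617 0.718
top 0.535 []
top 0.539 []
top 0.543 []
top 0.547 []
top 0.551 [np.float64(0.1903), np.int64(3), np.float64(0.1312), np.int64(8)]
top 0.555 [np.float64(0.191), np.int64(5), np.float64(0.1315), np.int64(5)]
top 0.559 [np.float64(0.1898), np.int64(12), np.float64(0.1327), np.int64(10)]
top 0.563 [np.float64(0.1877), np.int64(6), np.float64(0.1342), np.int64(10)]
top 0.567 [np.float64(0.1859), np.int64(12), np.float64(0.1365), np.int64(6)]
top 0.571 [np.float64(0.1845), np.int64(6), np.float64(0.1367), np.int64(10)]
top 0.575 [np.float64(0.183), np.int64(10), np.float64(0.1365), np.int64(5)]
top 0.579 [np.float64(0.1825), np.int64(5), np.float64(0.1364), np.int64(10)]
top 0.583 [np.float64(0.182), np.int64(8), np.float64(0.1363), np.int64(5)]
top 0.587 [np.float64(0.1811), np.int64(6), np.float64(0.1361), np.int64(10)]
top 0.591 [np.float64(0.1816), np.int64(9), np.float64(0.1357), np.int64(5)]
[... 1079 characters left out ...]
np.float64(0.1752), np.int64(12), np.float64(0.1345), np.int64(7)]
side 0.579 [np.float64(0.1748), np.int64(13), np.float64(0.1329), np.int64(5)]
side 0.583 [np.float64(0.1751), np.int64(12), np.float64(0.1323), np.int64(7)]
side 0.587 [np.float64(0.1791), np.int64(10), np.float64(0.1353), np.int64(7)]
side 0.591 [np.float64(0.175), np.int64(11), np.float64(0.1328), np.int64(6)]
side 0.595 [np.float64(0.1772), np.int64(9), np.float64(0.1265), np.int64(13)]
side 0.599 [np.float64(0.1697), np.int64(20), np.float64(0.1216), np.int64(18)]
side 0.603 [np.float64(0.1704), np.int64(27), np.float64(0.1163), np.int64(20)]
side 0.607 [np.float64(0.1765), np.int64(34), np.float64(0.1169), np.int64(19)]
```

```bash
cat > go.py <<'E'
import sys; from h import *
from scipy.spatial.transform import Rotation as R
# args: x y z(grasp point) yaw(of tool y normal: wedge x heading)
def tell(x,y,z,yaw):
    s=bot.get_state(); r=R.from_quat(s["tool_rot"]); M=r.as_matrix()
    best=None
    for k in(1,-1):
        ty=k*np.array([-np.sin(yaw),np.cos(yaw),0]); tx=np.array([0,0,-1.]); T=np.column_stack([tx,ty,np.cross(tx,ty)])
        v=(r.inv()*R.from_matrix(T)).as_rotvec()
        if best is None or np.linalg.norm(v)<np.linalg.norm(best): best=v
    d=np.array([x,y,z+.006])-s["eef_pos"]
    print("t",s["time"].round(2) if hasattr(s["time"],"round") else s["time"],"tcp",s["eef_pos"].round(4),"F",s["contact_force"].round(1),"w",round(s["gripper_width"],4))
    print("tool axes cols\n",M.round(3)); print("rotvec tool",best.round(4)," delta tool mm",(M.T@d*1000).round(1)," world mm",(d*1000).round(1),"j",s["joints"].round(2))
tell(*map(float,sys.argv[1:5]))
E
python3 go.py .4473 -.1619 .05 -.557
```

```text
t 0.8 tcp [ 0.2873 -0.6107  0.2516] F [0.6 0.3 0. ] w 0.0878
tool axes cols
 [[ 0.    -0.426  0.905]
 [-0.     0.905  0.426]
 [-1.    -0.     0.   ]]
rotvec tool [0.9968 0.     0.    ]  delta tool mm [195.6 338.  335.8]  world mm [ 160.   448.8 -195.6] j [-0.84  0.36  0.01 -0.   -1.22 -0.29]
```

```bash
python3 -m jog '[{"angular":[0,0,0],"delta_pos":[0,30,30],"jaw":1},{"angular":[0,0,0],"delta_pos":[0,34,34],"jaw":1},{"angular":[0,0,0],"delta_pos":[0,34,34],"jaw":1},{"angular":[0,0,0],"delta_pos":[0,34,34],"jaw":1},{"angular":[0,0,0],"delta_pos":[0,34,34],"jaw":1},{"angular":[0,0,0],"delta_pos":[0,34,34],"jaw":1},{"angular":[0,0,0],"delta_pos":[0,34,34],"jaw":1},{"angular":[0,0,0],"delta_pos":[0,34,34],"jaw":1},{"angular":[0,0,0],"delta_pos":[0,34,34],"jaw":1},{"angular":[0,0,0],"delta_pos":[0,30,30],"jaw":1}]' 40
python3 -m jog '[{"angular":[0.125,0,0],"delta_pos":[0,0,0],"jaw":1},{"angular":[0.125,0,0],"delta_pos":[0,0,0],"jaw":1},{"angular":[0.125,0,0],"delta_pos":[0,0,0],"jaw":1},{"angular":[0.125,0,0],"delta_pos":[0,0,0],"jaw":1},{"angular":[0.125,0,0],"delta_pos":[0,0,0],"jaw":1},{"angular":[0.125,0,0],"delta_pos":[0,0,0],"jaw":1},{"angular":[0.125,0,0],"delta_pos":[0,0,0],"jaw":1},{"angular":[0.122,0,0],"delta_pos":[0,0,0],"jaw":1},{"angular":[0,0,0],"delta_pos":[0,0,0],"jaw":1}]'
python3 go.py .4473 -.1619 .05 -.557
```

```text
time: 1.8
eef_pos: [0.4468, -0.1669, 0.2521]
tool_rot: [-0.154, 0.69, 0.154, 0.691]
contact_force: [1.3, -0.8, 0.8]
gripper_width: 0.0875
time: 2.7
eef_pos: [0.4464, -0.169, 0.2517]
tool_rot: [0.195, 0.68, -0.195, 0.68]
contact_force: [-0.7, -0.4, -0.2]
gripper_width: 0.0877
t 2.7 tcp [ 0.4464 -0.169   0.2517] F [-0.7 -0.4 -0.2] w 0.0877
tool axes cols
 [[ 0.     0.53   0.848]
 [ 0.     0.848 -0.53 ]
 [-1.     0.     0.   ]]
rotvec tool [-0.0019  0.0003 -0.0002]  delta tool mm [195.7   6.4  -3.1]  world mm [   0.9    7.1 -195.7] j [ 0.05  0.03 -0.41 -0.   -1.14 -2.18]
```

```bash
python3 -m jog '[{"angular":[0,0,0],"delta_pos":[20,3,-1],"jaw":1},{"angular":[0,0,0],"delta_pos":[35,3,-1],"jaw":1},{"angular":[0,0,0],"delta_pos":[35,0,-1],"jaw":1},{"angular":[0,0,0],"delta_pos":[30,0,0],"jaw":1},{"angular":[0,0,0],"delta_pos":[10,0,0],"jaw":1},{"angular":[0,0,0],"delta_pos":[0,0,0],"jaw":1}]'
python3 go.py .4473 -.1619 .05 -.557
python3 - <<'E'
from h import *
for n,b in (("top",(170,290,380,500)),("side",(70,170,300,420))):
    p,d=optics.capture(n); cv2.imwrite(f"pics/{n}1.png",cv2.resize(p[b[0]:b[1],b[2]:b[3],::-1],None,fx=5,fy=5,interpolation=cv2.INTER_CUBIC))
E
```

```text
time: 3.3
eef_pos: [0.4465, -0.1624, 0.1207]
tool_rot: [0.193, 0.681, -0.194, 0.679]
contact_force: [0.6, 0.2, 0.1]
gripper_width: 0.0874
t 3.3 tcp [ 0.4465 -0.1624  0.1207] F [0.6 0.2 0.1] w 0.0874
tool axes cols
 [[-0.003  0.527  0.85 ]
 [-0.     0.85  -0.527]
 [-1.    -0.002 -0.002]]
rotvec tool [ 0.002  -0.0021  0.0017]  delta tool mm [64.7  1.   0.6]  world mm [  0.8   0.5 -64.7] j [ 0.07  0.16 -0.59  0.   -0.82 -2.19]
```

View pics/side1.png

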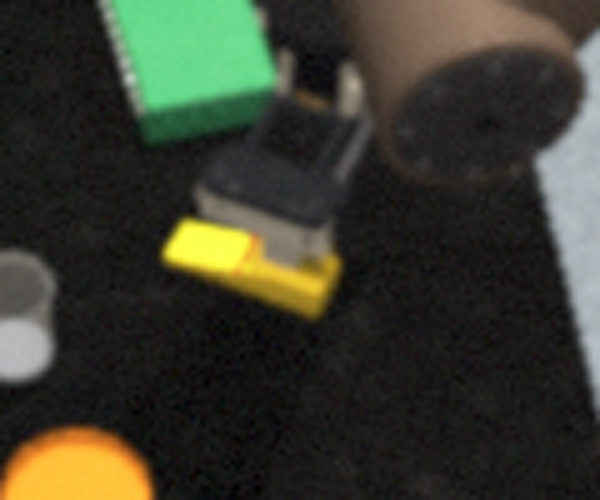

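View pics/top1.png

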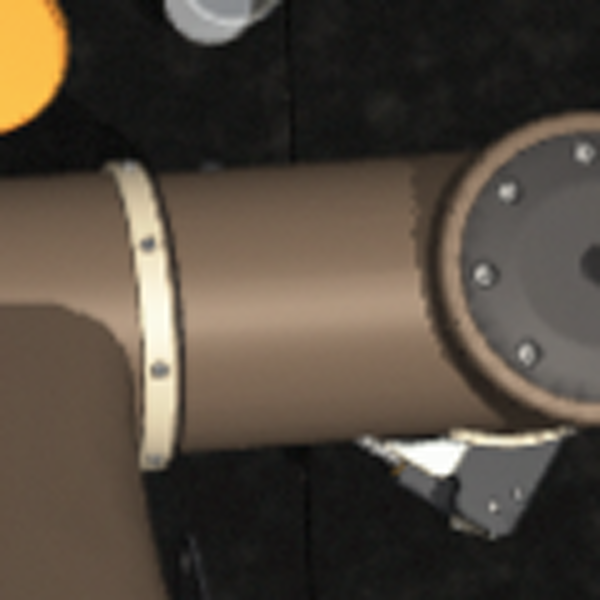

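The side picture shows the open gripper above the fin, which is at about (270,250) in the crop, and in line with it. I'll go down and grip.

```bash
python3 -m jog '[{"angular":[0,0,0],"delta_pos":[20,0.5,0.5],"jaw":1},{"angular":[0,0,0],"delta_pos":[25,0.5,0],"jaw":1},{"angular":[0,0,0],"delta_pos":[15,0,0],"jaw":1},{"angular":[0,0,0],"delta_pos":[4,0,0],"jaw":1},{"angular":[0,0,0],"delta_pos":[0,0,0],"jaw":1},{"angular":[0,0,0],"delta_pos":[0,0,0],"jaw":1}]'
python3 go.py .4473 -.1619 .05 -.557
```

```text
time: 4.0
eef_pos: [0.4491, -0.1618, 0.0589]
tool_rot: [0.194, 0.679, -0.194, 0.681]
contact_force: [0.1, 0.1, 0.1]
gripper_width: 0.0878
t 4.0 tcp [ 0.4491 -0.1618  0.0589] F [0.1 0.1 0.1] w 0.0878
tool axes cols
 [[ 0.002  0.528  0.849]
 [-0.     0.849 -0.528]
 [-1.     0.001  0.002]]
rotvec tool [ 0.0003  0.0019 -0.0011]  delta tool mm [ 2.9 -1.1 -1.4]  world mm [-1.8 -0.1 -2.9] j [ 0.07  0.26 -0.66  0.   -0.65 -2.2 ]
```

```bash
python3 -m jog '[{"angular":[0,0,0],"delta_pos":[2,-1,-1],"jaw":0.5},{"angular":[0,0,0],"delta_pos":[0,0,0],"jaw":0.3},{"angular":[0,0,0],"delta_pos":[0,0,0],"jaw":0.2},{"angular":[0,0,0],"delta_pos":[0,0,0],"jaw":0},{"angular":[0,0,0],"delta_pos":[0,0,0],"jaw":0},{"angular":[0,0,0],"delta_pos":[0,0,0],"jaw":0},{"angular":[0,0,0],"delta_pos":[0,0,0],"jaw":0},{"angular":[0,0,0],"delta_pos":[0,0,0],"jaw":0}]' 40
python3 go.py .4440 .1690 .065 -.065
```

```text
time: 4.8
eef_pos: [0.4466, -0.162, 0.0555]
tool_rot: [0.194, 0.68, -0.194, 0.68]
contact_force: [0.6, -0.3, 0.9]
gripper_width: 0.0292
t 4.8 tcp [ 0.4466 -0.162   0.0555] F [ 0.6 -0.3  0.9] w 0.0292
tool axes cols
 [[-0.     0.529  0.849]
 [-0.     0.849 -0.529]
 [-1.    -0.    -0.   ]]
rotvec tool [-4.922e-01 -1.000e-04  0.000e+00]  delta tool mm [ -15.5  279.6 -177.3]  world mm [ -2.6 331.   15.5] j [ 0.07  0.26 -0.66  0.   -0.64 -2.2 ]
```

```bash
python3 -m jog '[{"angular":[0,0,0],"delta_pos":[0,0,0],"jaw":0},{"angular":[0,0,0],"delta_pos":[0,0,0],"jaw":0},{"angular":[0,0,0],"delta_pos":[0,0,0],"jaw":0},{"angular":[0,0,0],"delta_pos":[0,0,0],"jaw":0}]' 40
```

```text
time: 5.2
eef_pos: [0.4465, -0.162, 0.0555]
tool_rot: [0.194, 0.68, -0.194, 0.68]
contact_force: [0.6, 0.0, -0.8]
gripper_width: 0.014
```

```bash
python3 -m jog '[{"angular":[0,0,0],"delta_pos":[-7,0,0],"jaw":0},{"angular":[0,0,0],"delta_pos":[-8,0,0],"jaw":0},{"angular":[-0.092,0,0],"delta_pos":[0,0,0],"jaw":0},{"angular":[-0.1,0,0],"delta_pos":[0,0,0],"jaw":0},{"angular":[-0.1,0,0],"delta_pos":[0,0,0],"jaw":0},{"angular":[-0.1,0,0],"delta_pos":[0,0,0],"jaw":0},{"angular":[-0.1,0,0],"delta_pos":[0,0,0],"jaw":0},{"angular":[0,0,0],"delta_pos":[0,0,0],"jaw":0},{"angular":[0,0,0],"delta_pos":[0,0,0],"jaw":0}]' 40
python3 go.py .4440 .1690 .062 -.065
python3 - <<'E'
from h import *
for n,b in (("side",(70,170,300,420)),):
    p,d=optics.capture(n); cv2.imwrite(f"pics/{n}2.png",cv2.resize(p[b[0]:b[1],b[2]:b[3],::-1],None,fx=5,fy=5,interpolation=cv2.INTER_CUBIC))
E
```

```text
time: 6.1
eef_pos: [0.4468, -0.1621, 0.0711]
tool_rot: [0.024, 0.706, -0.024, 0.707]
contact_force: [-0.5, -0.4, -0.3]
gripper_width: 0.0141
t 6.1 tcp [ 0.4468 -0.1621  0.0711] F [-0.5 -0.4 -0.3] w 0.0141
tool axes cols
 [[ 0.001  0.068  0.998]
 [ 0.     0.998 -0.068]
 [-1.     0.     0.001]]
rotvec tool [-0.0031  0.0007 -0.0001]  delta tool mm [  3.1 330.1 -25.3]  world mm [ -2.8 331.1  -3.1] j [ 0.07  0.24 -0.65  0.   -0.68 -1.71]
```

View pics/side2.png

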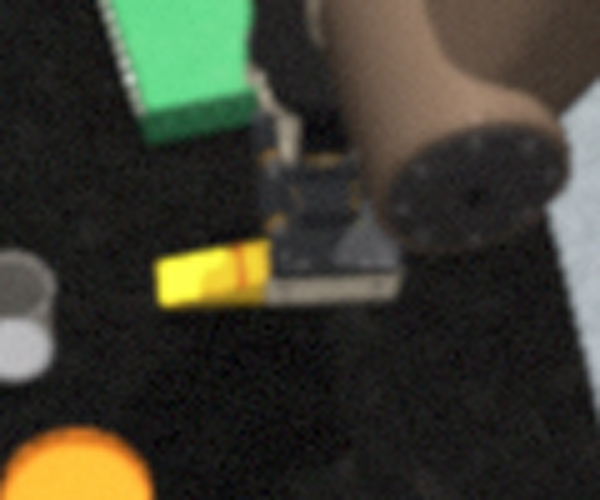

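The wedge is held level and now points along the channel. Next I'll carry it across to in front of the channel.

```bash
python3 -m jog '[{"angular":[0,0,0],"delta_pos":[0,18,-2],"jaw":0},{"angular":[0,0,0],"delta_pos":[0,36,-3],"jaw":0},{"angular":[0,0,0],"delta_pos":[0,40,-3],"jaw":0},{"angular":[0,0,0],"delta_pos":[0,40,-3],"jaw":0},{"angular":[0,0,0],"delta_pos":[0,40,-3],"jaw":0},{"angular":[0,0,0],"delta_pos":[0,40,-3],"jaw":0},{"angular":[0,0,0],"delta_pos":[0,40,-3],"jaw":0},{"angular":[0,0,0],"delta_pos":[0,40,-3],"jaw":0},{"angular":[0,0,0],"delta_pos":[0,26,-2],"jaw":0},{"angular":[0,0,0],"delta_pos":[0,10,0],"jaw":0}]' 40
python3 -m jog '[{"angular":[-0.003,0,0],"delta_pos":[0,0,0],"jaw":0},{"angular":[0,0,0],"delta_pos":[0,0,0],"jaw":0}]' 40
python3 go.py .4440 .1690 .05 -.065
python3 - <<'E'
from h import *
for n,b in (("side",(170,270,270,430)),("top",(110,290,220,400))):
    p,d=optics.capture(n); np.savez(f"{n}3.npz",p=p,d=d);cv2.imwrite(f"pics/{n}3.png",cv2.resize(p[b[0]:b[1],b[2]:b[3],::-1],None,fx=5 if n=="side" else 3.3,fy=5 if n=="side" else 3.3,interpolation=cv2.INTER_CUBIC))
E
```

```text
time: 7.15
eef_pos: [0.4435, 0.1714, 0.0709]
tool_rot: [0.023, 0.706, -0.023, 0.707]
contact_force: [-0.0, -0.4, -1.0]
gripper_width: 0.0142
time: 7.35
eef_pos: [0.4428, 0.1682, 0.0704]
tool_rot: [0.022, 0.707, -0.022, 0.707]
contact_force: [-1.2, 0.3, -0.6]
gripper_width: 0.014
t 7.35 tcp [0.4428 0.1682 0.0704] F [-1.2  0.3 -0.6] w 0.014
tool axes cols
 [[-0.001  0.063  0.998]
 [-0.     0.998 -0.063]
 [-1.    -0.001 -0.001]]
rotvec tool [ 0.0021 -0.0007  0.0005]  delta tool mm [14.4  0.9  1.1]  world mm [  1.2   0.8 -14.4] j [ 0.78  0.24 -0.65 -0.   -0.68 -2.41]
```

View pics/side3.png

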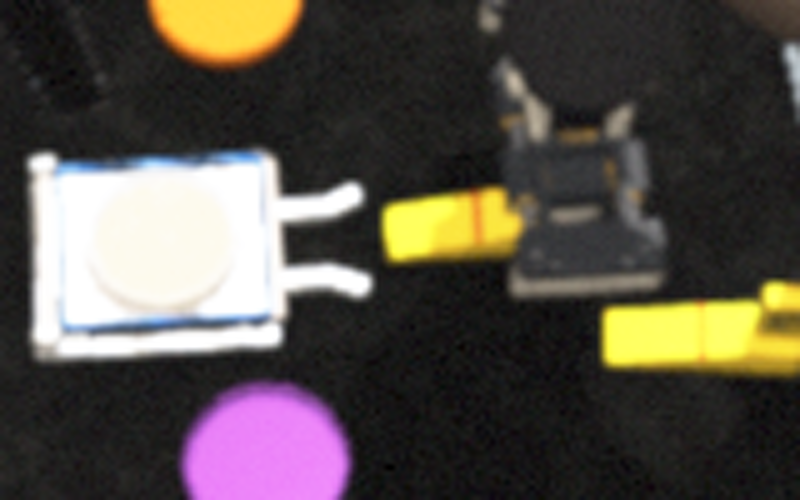

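View pics/top3.png

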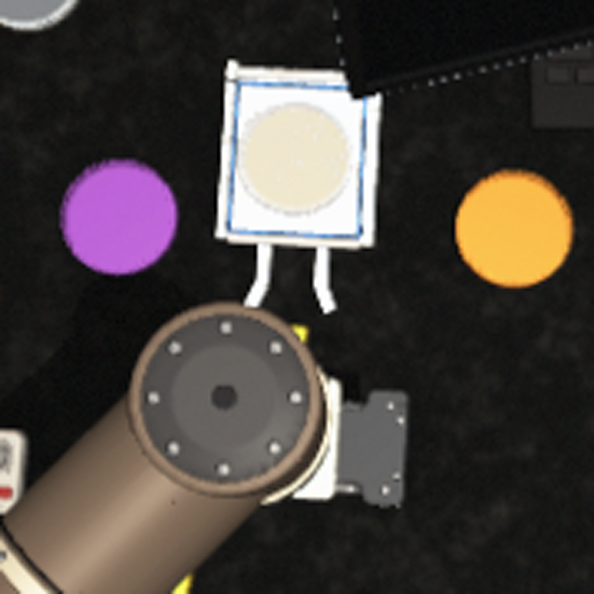

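The side picture shows the held wedge's nose at about (385,230), in line with the gap between the rails at (355,195) and (368,283). I'll lower it to the worktop and check its alignment.

```bash
python3 -m jog '[{"angular":[0.002,0,0],"delta_pos":[7,0,0],"jaw":0},{"angular":[0,0,0],"delta_pos":[5,0.5,0.5],"jaw":0},{"angular":[0,0,0],"delta_pos":[2,0,0],"jaw":0},{"angular":[0,0,0],"delta_pos":[0,0,0],"jaw":0},{"angular":[0,0,0],"delta_pos":[0,0,0],"jaw":0}]' 40
python3 go.py .4440 .1690 .05 -.065
cat > chk.py <<'E'
from h import *
import sys
tag=sys.argv[1]
p,d=optics.capture("side"); np.savez(f"side{tag}.npz",p=p,d=d)
b=(170,270,270,430);cv2.imwrite(f"pics/side{tag}.png",cv2.resize(p[b[0]:b[1],b[2]:b[3],::-1],None,fx=5,fy=5,interpolation=cv2.INTER_CUBIC))
# front part of the wedge: yellow ahead of fin; fit with model masked to visible columns
m=comp(yellow(p),(360,216),30); r,c=np.nonzero(m); print("yellow",m.sum(),c.min(),c.max(),r.min(),r.max())
s=bot.get_state(); tcp=s["eef_pos"]
cut=int(sys.argv[2]); S0=int(sys.argv[3]) if len(sys.argv)>3 else 0
box=(r.min()-8,r.max()+9,c.min()-8,cut)
box=(box[0],box[1],max(box[2],S0),cut)
body=[wparts()[0]]; ref=m[box[0]:box[1],box[2]:box[3]]
# also count red line as wedge
h=cv2.cvtColor(p,cv2.COLOR_RGB2HSV); red=cv2.inRange(h,(0,90,60),(21,255,255))>0
ref=(m|(red&(cv2.dilate(m.astype(np.uint8),np.ones((5,5)))>0)))[box[0]:box[1],box[2]:box[3]]
def cost(q): return ((render("side",body,q,box)-ref)**2).sum()
yaw=-.065; p0=[tcp[0]+.04*np.cos(yaw),tcp[1]+.04*np.sin(yaw),yaw]
s0=np.array([p0]*4); s0[1,0]+=.006; s0[2,1]+=.006; s0[3,2]+=.08
f=minimize(cost,p0,method="Nelder-Mead",options=dict(initial_simplex=s0,xatol=1e-4,fatol=.02))
print("expected from tcp",np.round(p0,4),cost(p0),"fit",f.x.round(4),f.fun)
O=np.array([.599,.1588]); u=np.array([np.cos(yaw),np.sin(yaw)]); v=np.array([-u[1],u[0]])
for nm,q in(("exp",p0),("fit",f.x)):
    e=np.array(q[:2])+.055*np.array([np.cos(q[2]),np.sin(q[2])])-O; print(nm,"nose in stand mm",(e@u*1e3).round(1),(e@v*1e3).round(1))
E
python3 chk.py 4 369
```

```text
time: 7.95
eef_pos: [0.4437, 0.1692, 0.0564]
tool_rot: [0.023, 0.707, -0.023, 0.707]
contact_force: [-0.4, 0.5, -1.2]
gripper_width: 0.0138
t 7.95 tcp [0.4437 0.1692 0.0564] F [-0.4  0.5 -1.2] w 0.0138
tool axes cols
 [[-0.     0.064  0.998]
 [-0.     0.998 -0.064]
 [-1.    -0.    -0.   ]]
rotvec tool [ 0.0007 -0.0002  0.0003]  delta tool mm [ 0.4 -0.2  0.3]  world mm [ 0.3 -0.2 -0.4] j [ 0.78  0.26 -0.66  0.   -0.65 -2.42]
yellow 338 345 373 209 225
expected from tcp [ 0.4837  0.1668 -0.065 ] 68.49696270665129 fit [ 0.4899  0.1659 -0.0734] 43.5125720876586
exp nose in stand mm -60.6 0.4
fit nose in stand mm -54.3 -0.4
```

View pics/side4.png

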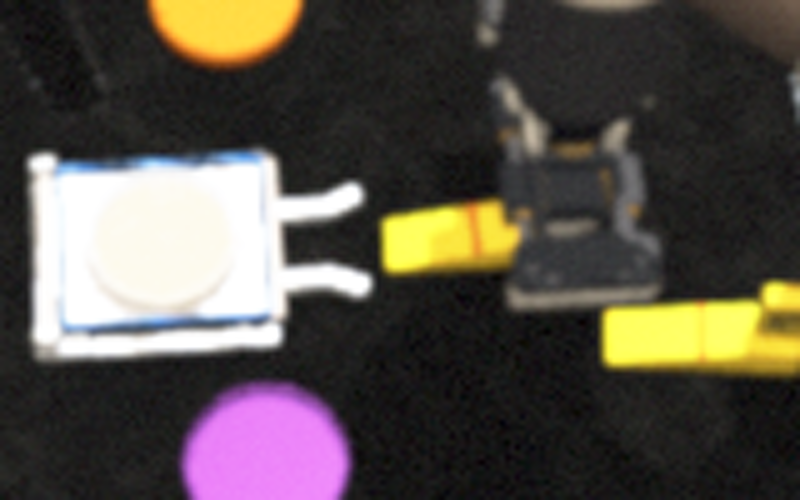

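Run:
```python
from h import *
u=np.array([np.cos(-.065),np.sin(-.065)]); v=np.array([-u[1],u[0]]); O=np.array([.599,.1588])
for nm,z,px in(("nose",.003,(383,245)),("nearrail end",.006,(371,284)),("far rail end",.008,(361,192)),("redline mid",.0175,(475,232)),("near bend",.008,(327,274)),("far bend",.01,(320,206))):
    X=ray("side",(270+px[0]/5-.5,170+px[1]/5-.5),z)[:2]; print(nm,X.round(4),((X-O)@u*1e3).round(1),((X-O)@v*1e3).round(1))
```

```text
nose [0.5422 0.1615] -56.8 -0.9
nearrail end [0.5531 0.1875] -47.6 25.6
far rail end [0.5507 0.1272] -46.1 -34.7
redline mid [0.4885 0.1672] -110.8 1.2
near bend [0.5781 0.1786] -22.1 18.4
far bend [0.5764 0.1344] -20.9 -25.9
```

Rail marks I picked by hand in the side view disagree with the top view by about 3 mm. Before going in, I'll fit a rail model in each camera.

Run:
```python
from h import *
D={n:np.load(f"{n}0.npz") for n in("side","top")}
def parts(d,xr=.03):
    o=[]
    for s in(1,-1):
        o.append(np.array([(x,s*y,z) for x in(-.03,xr) for y in(.018,.028) for z in(0,.01)]))
        o.append(np.array([(x,s*(y+(d if x<-.04 else 0)),z) for x in(-.03,-.049) for y in(.018,.028) for z in(0,.01)]))
    return o
B={"top":(180,212,285,335),"side":(200,245,315,355)}
def data(n):
    b=B[n]; g=D[n]["p"].astype(float).min(2)[b[0]:b[1],b[2]:b[3]]
    t=np.clip((g-25)/(200-25),0,1)
    rr,cc=np.mgrid[b[0]:b[1],b[2]:b[3]]; W=np.array([ray(n,(c,r),.01) for r,c in zip(rr.ravel(),cc.ravel())]).reshape(rr.shape+(3,))
    w=W[...,0]+.065*(W[...,1]-.159)<.592
    return b,t,w
T={n:data(n) for n in B}
def cost(q,sel): 
    c=0
    for n in sel:
        b,t,w=T[n]; c+=(((render(n,parts(q[3]),[q[0],q[1],q[2]],b)-t)**2)*w).sum()
    return c
for sel in(("top",),("side",),("top","side")):
  for fixyaw in(True,False):
    f0=lambda q:cost([q[0],q[1],-.065 if fixyaw else q[3],q[2]],sel)
    p0=np.array([.599,.1588,.008]+([] if fixyaw else[-.065])); s=np.array([p0]*(len(p0)+1)); 
    for i,e in enumerate([.006,.005,.004,.05][:len(p0)]): s[i+1,i]+=e
    f=minimize(f0,p0,method="Nelder-Mead",options=dict(initial_simplex=s,xatol=1e-4,fatol=.01)); print(sel,f.x.round(4),round(f.fun,2),round(f0(p0),2))
for n in T: print(n,T[n][1].max(), "cam at",(-CM[n]["R"].T@CM[n]["t"]).round(2))
```

```text
('top',) [0.6037 0.1584 0.0084] 4.83 26.58
('top',) [ 0.6037  0.1584  0.0084 -0.0633] 4.87 26.58
('side',) [0.6012 0.1534 0.0089] 7.93 55.65
('side',) [ 0.6025  0.1547  0.0084 -0.0326] 8.92 55.65
('top', 'side') [0.6032 0.1575 0.0085] 49.1 82.23
('top', 'side') [ 0.6034  0.1582  0.008  -0.0403] 48.76 82.23
top 1.0 cam at [0.37 0.1  1.33]
side 1.0 cam at [0.67 0.84 1.38]
```

```bash
cat > wf.py <<'E'
from h import *
import sys
# soft fit of front of wedge in side view, yaw fixed; args npz cutcol
def wfit(p,cut,b0,z=0.0005,yaw=-.065,tcp=None,left=None):
    h=cv2.cvtColor(p,cv2.COLOR_RGB2HSV).astype(float); q=p.astype(float)
    t=np.clip((q[:,:,0]-q[:,:,2]-20)/(130),0,1)  # yellow/red vs black/grey/white
    b=(b0[0],b0[1],b0[2],cut); T=t[b[0]:b[1],b[2]:b[3]]
    body=[wparts()[0]]
    def cost(s): return ((render("side",body,[s[0],s[1],s[2] if len(s)>2 else yaw,z],b)-T)**2).sum()
    out=[]
    for fy in(0,1):
        p0=np.array([tcp[0]+.04*np.cos(yaw),tcp[1]+.04*np.sin(yaw)]+([yaw] if fy else [])); s0=np.array([p0]*(len(p0)+1)); s0[1,0]+=.006; s0[2,1]+=.006
        if fy: s0[3,2]+=.06
        f=minimize(cost,p0,method="Nelder-Mead",options=dict(initial_simplex=s0,xatol=5e-5,fatol=.01)); out.append((p0.round(4),f.x.round(4),round(f.fun,1),round(cost(p0),1)))
    return out
if __name__=="__main__":
    p=np.load("side4.npz")["p"]
    for cut in(366,369): print(*wfit(p,cut,(200,240,338,0),tcp=[.4437,.1692]),sep="\n")
    i=p[195:240,320:385,::-1]; 
    im=cv2.resize(i,None,fx=12,fy=12,interpolation=cv2.INTER_NEAREST)
    f=wfit(p,369,(200,240,338,0),tcp=[.4437,.1692])[0][1]
    u=(proj("side",place(wparts()[0],[f[0],f[1],-.065]))-[319.5,194.5])*12
    cv2.polylines(im,[cv2.convexHull(u.astype(np.float32)).astype(np.int32)],True,(255,0,255),1)
    for s in(1,-1):
        for d in(18,28):
            P=place(np.array([(x,s*d/1000,z) for x,z in((-.03,.01),(.0,.01))]),[.6012,.1534,-.065]); k=((proj("side",P)-[319.5,194.5])*12).astype(np.int32); cv2.line(im,k[0].tolist(),k[1].tolist(),(0,0,255),1)
            P=place(np.array([(x,s*d/1000,z) for x,z in((-.03,.01),(.0,.01))]),[.6037,.1584,-.065]); k=((proj("side",P)-[319.5,194.5])*12).astype(np.int32); cv2.line(im,k[0].tolist(),k[1].tolist(),(0,200,0),1)
    cv2.imwrite("pics/ov4.png",im)
E
python3 wf.py
```

```text
(array([0.4836, 0.1666]), array([0.4882, 0.1648]), np.float64(6.3), np.float64(23.5))
(array([ 0.4836,  0.1666, -0.065 ]), array([ 0.4883,  0.1653, -0.0617]), np.float64(6.5), np.float64(23.5))
(array([0.4836, 0.1666]), array([0.4882, 0.1652]), np.float64(7.3), np.float64(24.6))
(array([ 0.4836,  0.1666, -0.065 ]), array([ 0.4882,  0.1653, -0.0655]), np.float64(7.3), np.float64(24.6))
```

View pics/ov4.png

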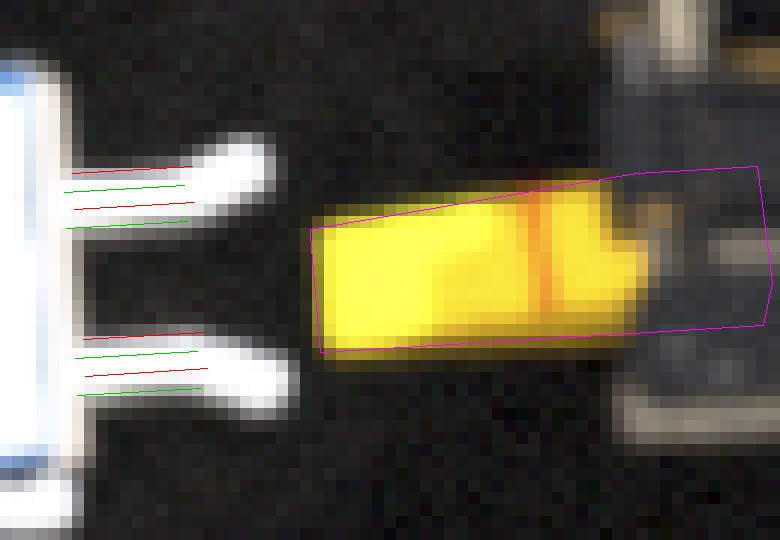

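Run:
```python
from h import *
p,d=optics.capture("top"); np.savez("top4.npz",p=p,d=d)
b=(180,230,280,345); im=cv2.resize(p[b[0]:b[1],b[2]:b[3],::-1],None,fx=12,fy=12,interpolation=cv2.INTER_NEAREST)
tcp=bot.get_state()["eef_pos"]; print(tcp)
u=(proj("top",place(wparts()[0],[tcp[0]+.04,tcp[1]-.0026,-.065]))-[b[2]-.5,b[0]-.5])*12
cv2.polylines(im,[cv2.convexHull(u.astype(np.float32)).astype(np.int32)],True,(255,0,255),1)
for s in(1,-1):
    for dd in(18,28):
        for o,c in(((.6012,.1534),(0,0,255)),((.6037,.1584),(0,200,0))):
            k=((proj("top",place(np.array([(-.03,s*dd/1000,.01),(0,s*dd/1000,.01)]),[*o,-.065]))-[b[2]-.5,b[0]-.5])*12).astype(int); cv2.line(im,k[0].tolist(),k[1].tolist(),c,1)
cv2.imwrite("pics/ov4t.png",im)
```

```text
[0.44378077 0.16937941 0.05663842]
```

View pics/ov4t.png

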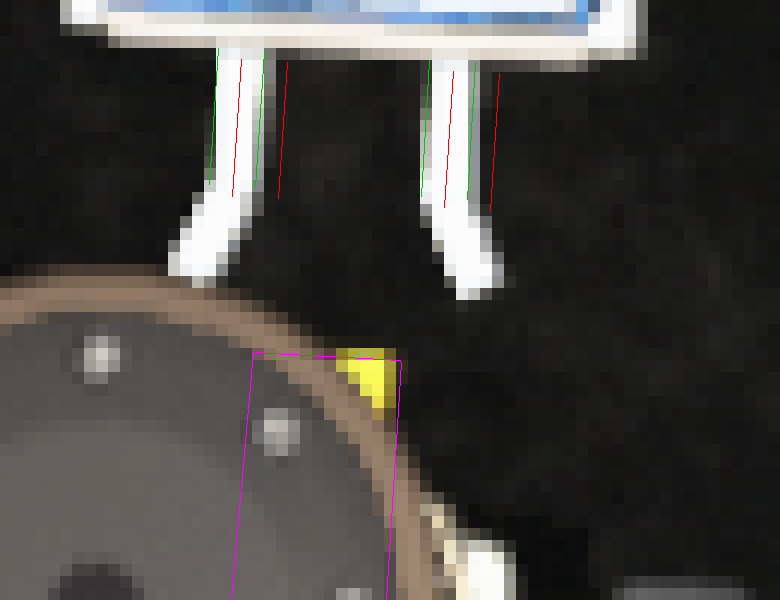

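In the top picture the visible nose corner, at about (398,350), agrees with the robot's own pose. There the wedge is about 1 mm too far to +y, while the side view says about 4 mm. I'll shift it 2 mm towards -y, creep into the flare and watch the force.

```bash
python3 -m jog '[{"angular":[0,0,0],"delta_pos":[0.5,-2,0],"jaw":0},{"angular":[0,0,0],"delta_pos":[0,0,5],"jaw":0},{"angular":[0,0,0],"delta_pos":[0,0,5],"jaw":0},{"angular":[0,0,0],"delta_pos":[0,0,5],"jaw":0},{"angular":[0,0,0],"delta_pos":[0,0,5],"jaw":0},{"angular":[0,0,0],"delta_pos":[0,0,0],"jaw":0},{"angular":[0,0,0],"delta_pos":[0,0,0],"jaw":0}]' 40
python3 go.py .4440 .1690 .05 -.065
cat > ov.py <<'E'
from h import *
import sys
t=sys.argv[1]
tcp=bot.get_state()["eef_pos"]
for n,b,s in(("top",(175,225,285,335),10),("side",(195,240,315,380),12)):
    p,d=optics.capture(n); np.savez(f"{n}{t}.npz",p=p,d=d)
    im=cv2.resize(p[b[0]:b[1],b[2]:b[3],::-1],None,fx=s,fy=s,interpolation=cv2.INTER_NEAREST)
    u=(proj(n,place(wparts()[0],[tcp[0]+.04,tcp[1]-.0026,-.065]))-[b[2]-.5,b[0]-.5])*s
    cv2.polylines(im,[cv2.convexHull(u.astype(np.float32)).astype(np.int32)],True,(255,0,255),1)
    cv2.imwrite(f"pics/ov{t}_{n}.png",im)
E
python3 ov.py 5
```

```text
time: 8.75
eef_pos: [0.4636, 0.1659, 0.0559]
tool_rot: [0.023, 0.707, -0.023, 0.707]
contact_force: [-0.9, -0.0, -0.9]
gripper_width: 0.0137
t 8.75 tcp [0.4636 0.1659 0.0559] F [-0.9 -0.  -0.9] w 0.0137
tool axes cols
 [[-0.     0.065  0.998]
 [-0.     0.998 -0.065]
 [-1.    -0.    -0.   ]]
rotvec tool [ 0.0003 -0.0003  0.0002]  delta tool mm [ -0.1   1.8 -19.7]  world mm [-19.6   3.1   0.1] j [ 0.74  0.29 -0.63 -0.   -0.66 -2.38]
```

View pics/ov5_top.png

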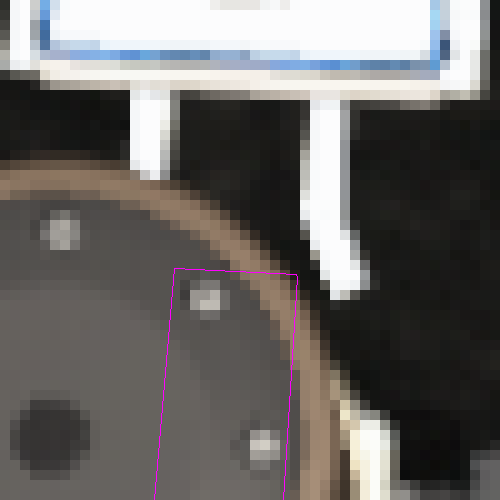

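View pics/ov5_side.png

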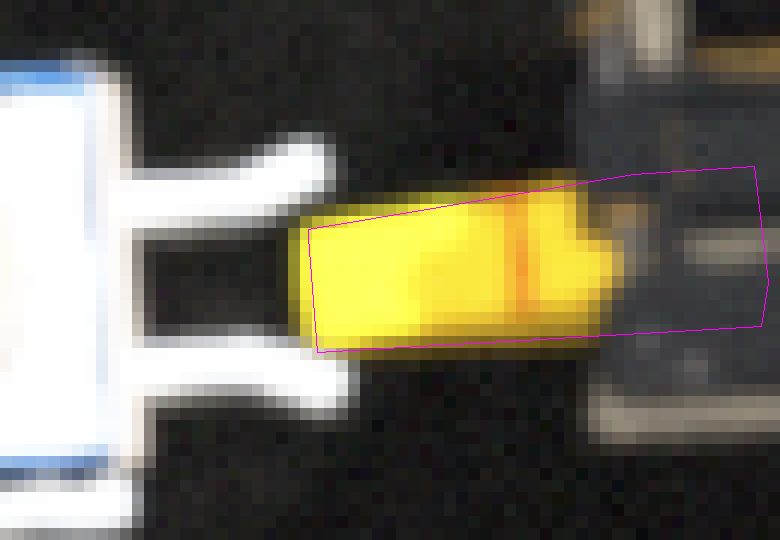

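```bash
python3 -m jog '[{"angular":[0,0,0],"delta_pos":[0,0,3],"jaw":0},{"angular":[0,0,0],"delta_pos":[0,0,3],"jaw":0},{"angular":[0,0,0],"delta_pos":[0,0,2],"jaw":0},{"angular":[0,0,0],"delta_pos":[0,0,0],"jaw":0}]' 40
python3 -m jog '[{"angular":[0,0,0],"delta_pos":[0,0,2],"jaw":0},{"angular":[0,0,0],"delta_pos":[0,0,2],"jaw":0},{"angular":[0,0,0],"delta_pos":[0,0,2],"jaw":0},{"angular":[0,0,0],"delta_pos":[0,0,0],"jaw":0}]' 40
python3 -m jog '[{"angular":[0,0,0],"delta_pos":[0,0,2],"jaw":0},{"angular":[0,0,0],"delta_pos":[0,0,2],"jaw":0},{"angular":[0,0,0],"delta_pos":[0,0,2],"jaw":0},{"angular":[0,0,0],"delta_pos":[0,0,0],"jaw":0}]' 40
```

```text
time: 9.25
eef_pos: [0.4719, 0.1656, 0.0561]
tool_rot: [0.023, 0.707, -0.023, 0.707]
contact_force: [-0.1, 0.8, -0.5]
gripper_width: 0.0138
time: 9.65
eef_pos: [0.4778, 0.1652, 0.0561]
tool_rot: [0.023, 0.707, -0.023, 0.707]
contact_force: [0.8, 0.5, -0.8]
gripper_width: 0.0139
time: 10.05
eef_pos: [0.4838, 0.1648, 0.0561]
tool_rot: [0.023, 0.707, -0.023, 0.707]
contact_force: [-0.1, 0.1, -0.9]
gripper_width: 0.0138
```

```bash
python3 -m jog '[{"angular":[0,0,0],"delta_pos":[0,0,3],"jaw":0},{"angular":[0,0,0],"delta_pos":[0,0,3],"jaw":0},{"angular":[0,0,0],"delta_pos":[0,0,2],"jaw":0},{"angular":[0,0,0],"delta_pos":[0,0,0],"jaw":0}]' 40
python3 -m jog '[{"angular":[0,0,0],"delta_pos":[0,0,3],"jaw":0},{"angular":[0,0,0],"delta_pos":[0,0,3],"jaw":0},{"angular":[0,0,0],"delta_pos":[0,0,3],"jaw":0},{"angular":[0,0,0],"delta_pos":[0,0,0],"jaw":0}]' 40
python3 go.py .4440 .1690 .05 -.065
python3 ov.py 6
```

```text
time: 10.45
eef_pos: [0.4918, 0.1643, 0.056]
tool_rot: [0.023, 0.707, -0.023, 0.707]
contact_force: [-0.3, -0.2, -0.7]
gripper_width: 0.0138
time: 10.85
eef_pos: [0.5009, 0.1637, 0.056]
tool_rot: [0.023, 0.707, -0.023, 0.707]
contact_force: [-0.3, 0.3, -1.2]
gripper_width: 0.0132
t 10.85 tcp [0.5009 0.1637 0.056 ] F [-0.3  0.3 -1.2] w 0.0132
tool axes cols
 [[ 0.     0.064  0.998]
 [ 0.     0.998 -0.064]
 [-1.     0.     0.   ]]
rotvec tool [ 0.0006  0.0002 -0.0001]  delta tool mm [  0.    1.6 -57.1]  world mm [-56.9   5.3  -0. ] j [ 0.69  0.33 -0.55  0.   -0.69 -2.32]
```

View pics/ov6_top.png

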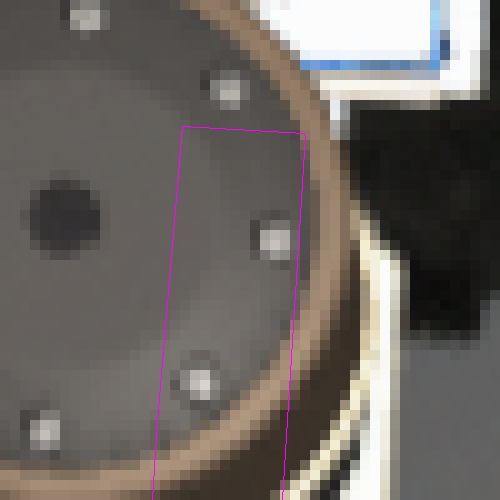

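View pics/ov6_side.png

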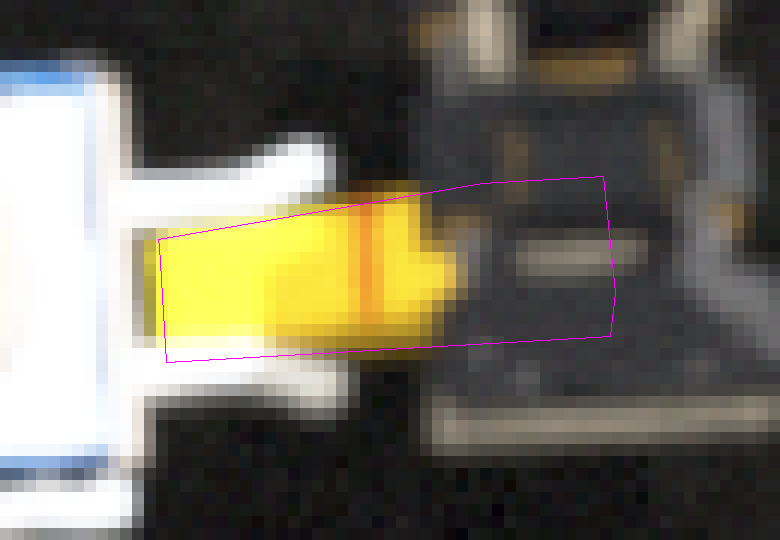

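The wedge sits between the rails with its nose just short of the bar, and there is no side force. I'll go on to about the contact point.

```bash
python3 -m jog '[{"angular":[0,0,0],"delta_pos":[0,0,3],"jaw":0},{"angular":[0,0,0],"delta_pos":[0,0,3],"jaw":0},{"angular":[0,0,0],"delta_pos":[0,0,3],"jaw":0},{"angular":[0,0,0],"delta_pos":[0,0,3],"jaw":0},{"angular":[0,0,0],"delta_pos":[0,0,0],"jaw":0}]' 40
python3 -m jog '[{"angular":[0,0,0],"delta_pos":[0,0,3],"jaw":0},{"angular":[0,0,0],"delta_pos":[0,0,3],"jaw":0},{"angular":[0,0,0],"delta_pos":[0,0,3],"jaw":0},{"angular":[0,0,0],"delta_pos":[0,0,3],"jaw":0},{"angular":[0,0,0],"delta_pos":[0,0,0],"jaw":0}]' 40
python3 -m jog '[{"angular":[0,0,0],"delta_pos":[0,0,3],"jaw":0},{"angular":[0,0,0],"delta_pos":[0,0,3],"jaw":0},{"angular":[0,0,0],"delta_pos":[0,0,3],"jaw":0},{"angular":[0,0,0],"delta_pos":[0,0,0],"jaw":0}]' 40
python3 ov.py 7
```

```text
time: 11.45
eef_pos: [0.5129, 0.163, 0.056]
tool_rot: [0.023, 0.707, -0.023, 0.707]
contact_force: [-0.3, -0.2, -1.0]
gripper_width: 0.0138
time: 11.95
eef_pos: [0.5249, 0.1622, 0.056]
tool_rot: [0.023, 0.707, -0.023, 0.707]
contact_force: [0.1, -0.9, -1.3]
gripper_width: 0.0137
time: 12.35
eef_pos: [0.5339, 0.1616, 0.0561]
tool_rot: [0.023, 0.707, -0.023, 0.707]
contact_force: [0.7, -0.2, -1.0]
gripper_width: 0.014
```

View pics/ov7_side.png

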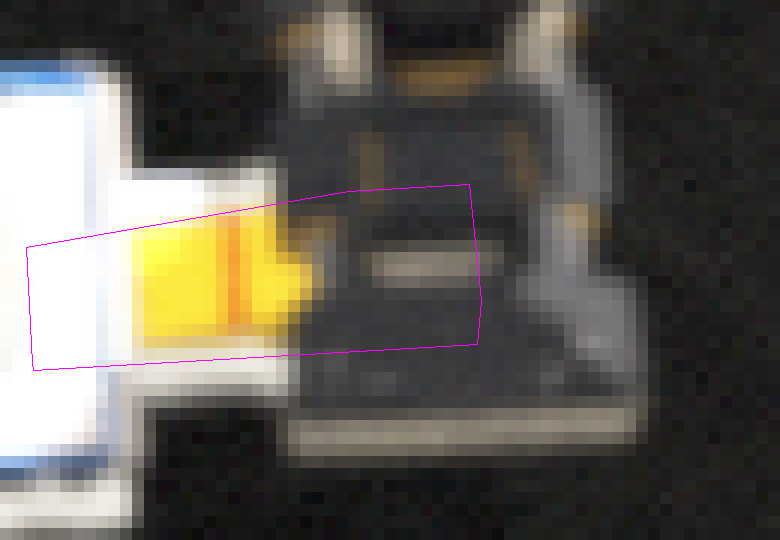

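The red line is about 25 mm short of the bar, as expected with the nose roughly 30 mm in. I'll push on in small steps.

```bash
python3 -m jog '[{"angular":[0,0,0],"delta_pos":[0,0,3],"jaw":0},{"angular":[0,0,0],"delta_pos":[0,0,2],"jaw":0},{"angular":[0,0,0],"delta_pos":[0,0,2],"jaw":0},{"angular":[0,0,0],"delta_pos":[0,0,2],"jaw":0},{"angular":[0,0,0],"delta_pos":[0,0,0],"jaw":0}]' 40
python3 -m jog '[{"angular":[0,0,0],"delta_pos":[0,0,2],"jaw":0},{"angular":[0,0,0],"delta_pos":[0,0,2],"jaw":0},{"angular":[0,0,0],"delta_pos":[0,0,2],"jaw":0},{"angular":[0,0,0],"delta_pos":[0,0,2],"jaw":0},{"angular":[0,0,0],"delta_pos":[0,0,0],"jaw":0}]' 40
python3 ov.py 8
```

```text
time: 12.95
eef_pos: [0.5422, 0.1608, 0.0557]
tool_rot: [0.023, 0.707, -0.023, 0.706]
contact_force: [0.1, -0.6, -2.5]
gripper_width: 0.0135
time: 13.45
eef_pos: [0.5505, 0.1604, 0.0558]
tool_rot: [0.023, 0.707, -0.023, 0.707]
contact_force: [-2.9, -0.3, -4.2]
gripper_width: 0.014
```

View pics/ov8_side.png

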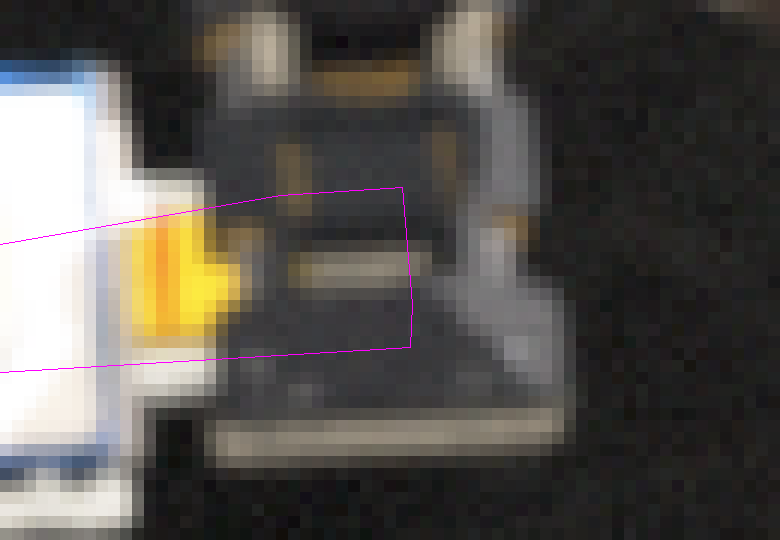

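The tray has begun to lift: there is contact force, and the near rim shows a gap from the stand. The red line is about 10 mm from the bar, so I'll push 9 mm more.

```bash
python3 -m jog '[{"angular":[0,0,0],"delta_pos":[0,0,2],"jaw":0},{"angular":[0,0,0],"delta_pos":[0,0,2],"jaw":0},{"angular":[0,0,0],"delta_pos":[0,0,2],"jaw":0},{"angular":[0,0,0],"delta_pos":[0,0,2],"jaw":0},{"angular":[0,0,0],"delta_pos":[0,0,1],"jaw":0},{"angular":[0,0,0],"delta_pos":[0,0,0],"jaw":0},{"angular":[0,0,0],"delta_pos":[0,0,0],"jaw":0},{"angular":[0,0,0],"delta_pos":[0,0,0],"jaw":0}]' 40
python3 ov.py 9
python3 go.py .559 .1614 .05 -.065
python3 - <<'E'
from h import *
i=np.load("side9.npz")["p"][150:270,250:430,::-1]; cv2.imwrite("pics/side9w.png",cv2.resize(i,None,fx=4.4,fy=4.4,interpolation=cv2.INTER_CUBIC))
# tray plate depth: front vs back height, before and after
for t in("0","9"):
    Z=np.load(f"side{t}.npz"); d=Z["d"]
    r,c=np.nonzero(np.ones(d.shape)); k=(r>195)&(r<245)&(c>270)&(c<340)&(d[r,c]>0); X=depr("side",d,r[k],c[k])
    u=np.array([np.cos(-.065),np.sin(-.065)]); e=X[:,:2]-[.601,.157]; a=e@u; b=e@[-u[1],u[0]]
    for x0 in range(4,130,20):
        j=(a>x0/1e3)&(a<(x0+12)/1e3)&(abs(b)<.047); print(t,x0,np.median(X[j,2]).round(4) if j.any() else None,j.sum())
    for q in ("dish",): pass
for n in("side",): print([(round(r["confidence"],2),np.round(r["at"],3)) for r in optics.spot_in(n,"dish")])
E
```

```text
time: 14.35
eef_pos: [0.5597, 0.16, 0.0562]
tool_rot: [0.023, 0.707, -0.023, 0.707]
contact_force: [-0.8, -0.0, -5.2]
gripper_width: 0.0137
t 14.45 tcp [0.5596 0.16   0.0562] F [ 0.2 -0.6 -4.4] w 0.0138
tool axes cols
 [[ 0.001  0.064  0.998]
 [ 0.     0.998 -0.064]
 [-1.     0.     0.001]]
rotvec tool [ 0.0009  0.0006 -0.0002]  delta tool mm [ 0.2  1.4 -0.7]  world mm [-0.6  1.4 -0.2] j [ 0.61  0.4  -0.43  0.   -0.74 -2.25]
0 4 0.0195 113
0 24 0.0261 115
0 44 0.0338 120
0 64 0.0337 124
0 84 0.0329 114
0 104 0.0196 115
0 124 0.0185 114
9 4 0.0243 115
9 24 0.0268 120
9 44 0.0363 125
9 64 0.036 128
9 84 0.0346 119
9 104 0.022 116
9 124 0.0182 114
[(0.98, array([0.54, 0.47])), (0.83, array([0.422, 0.492])), (0.72, array([0.55 , 0.511])), (0.71, array([0.654, 0.508])), (0.57, array([0.572, 0.482]))]
```

View pics/side9w.png

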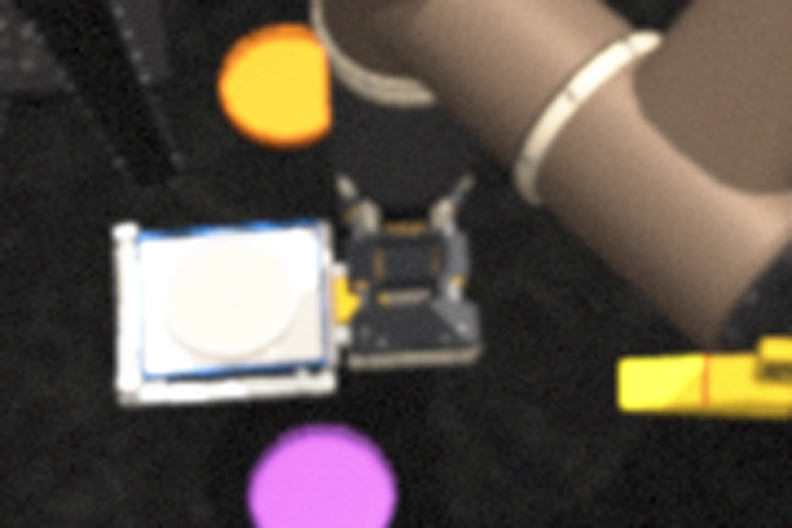

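```bash
python3 -m jog '[{"angular":[0,0,0],"delta_pos":[0.6,0,0],"jaw":0},{"angular":[0,0,0],"delta_pos":[0,0,0],"jaw":0},{"angular":[0,0,0],"delta_pos":[0,0,0],"jaw":0},{"angular":[0,0,0],"delta_pos":[0,0,0],"jaw":0}]' 40
python3 - <<'E'
from h import *
p,d=optics.capture("side"); np.savez("side10.npz",p=p,d=d)
r=optics.outline_of("side","dish")[0]; print(np.array(r["at"])*[400,640])
u=np.array([np.cos(-.065),np.sin(-.065)])
for t in("0","10"):
    Z=np.load(f"side{t}.npz"); q=Z["p"].astype(int)
    m=np.zeros((400,640),bool); m[195:245,270:345]=True
    m&=(q[:,:,0]-q[:,:,2]>12)&(q.min(2)>110)
    m=comp(cv2.morphologyEx(m.astype(np.uint8),cv2.MORPH_OPEN,np.ones((3,3))),(302,217),12); rr,cc=np.nonzero(m); X=depr("side",Z["d"],rr,cc); print(t,m.sum(),X.mean(0).round(4))
    rr,cc=np.mgrid[195:245,270:345]; X=depr("side",Z["d"],rr.ravel(),cc.ravel()); e=X[:,:2]-[.601,.157]; a=e@u;b=e@[-u[1],u[0]]
    j=(a>0)&(a<.012)&(abs(b)<.047); print("front z",np.median(X[j,2]).round(4))
E
```

```text
time: 14.9
eef_pos: [0.5596, 0.16, 0.0556]
tool_rot: [0.023, 0.707, -0.023, 0.707]
contact_force: [1.4, 0.1, -4.0]
gripper_width: 0.0138
[261.68  323.072]
0 581 [0.6723 0.1669 0.0449]
front z 0.0196
10 0 [nan nan nan]
front z 0.0241<stdin>:9: RuntimeWarning: Mean of empty slice.
  ret = um.true_divide(
```

Run:
```python
from cell import bot
print(bot.hand_in()); s=bot.get_state(); print(s["time"],s["eef_pos"],s["contact_force"],s["gripper_width"])
```

```text
the job is handed in; nothing more can be done
None
the job is handed in; nothing more can be done
```

I picked up the yellow wedge farther from the base (0.515 m against 0.444 m) by its fin. I slid it nose first along the worktop into the channel and pushed it in until the tray's front bar lifted. I handed the job in at about 15 s, still gripping the fin. I got no verdict, so what follows is only what I measured.

**Last checks before handing in:**
- **Tray lift:** the side camera's depth image shows the front edge raised about 4.5 mm, and the red line had reached the bar. By the robot's own pose the nose is about 54–56 mm past the stand's origin.
- **Grip:** the fingers were closed on the fin at 13.8 mm with a 40 N setting. The tool was level and in line with the channel, and its height was the same as when I first gripped the wedge on the worktop.
- **Forces:** the tool read about 4 N downward. There was no noticeable side force in the channel, and I saw no contact between the gripper and the stand or tray.
- **Dish:** before the last 0.6 mm downward adjustment it lay on the tray within about 1 pixel of where it started.

**Checks that disagreed or failed:**
- **Sideways position of the channel:** the two cameras differed by about 4–5 mm. I chose a line between them and crept in while watching the force.
- **Wedge position along the channel:** the side camera put it about 4.6 mm further forward than the robot's own pose did. The top view agreed with the robot.
- **Dish, final check:** my last check found nothing because the dish was too washed out in colour. The network's top answer in that check was the purple look-alike.
- **Beaker, bottle and timer:** I did not measure them again at the end. The arm's path stayed clear of where I first saw them.

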